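Hang the tea infuser in the mug and slide the mug under the hot-water spout

ROBOT

A 6-joint arm with a two-finger parallel gripper is mounted at the origin on the work surface. World frame = base frame: x ahead of the robot, y to its left, z up, the work surface at z = 0. Lengths are in m, angles in rad, forces in N, time in s.
With the tool pointing down it reaches from about 0.3 to 0.775 m from the base axis. Payload 14.6 kg.
Tool frame: the origin (TCP) lies at the very end of the fingers, on their centre line; the grasp point (between the pads) lies 19 mm behind it; z points along the fingers, y is the line along which they close (so a half turn about z gives the same grasp; the last joint's range is limited). The gripper opens to 85 mm and grips with 20 to 120 N. Pads are 22 mm wide; open, the fingers measure 114 mm over their backs; the gripper's body (76 mm by 85 mm) begins 54 mm behind the grasp point. The pads swing forward as they close: fully open they stand 13 mm farther back than shut.
Start: joints at [-1.292, 0.3, 1.521, -0, 1.321, -0.067], TCP at [0.186, -0.517, 0.231] pointing down, gripper open.
Joint ranges: [-3.03, 3.03], [-0.79, 2.21], [0.23, 2.52], [-1.04, 4.18], [0, 3.07], [-2.55, 2.55]. Speed limits (rad/s): [2.22, 2.22, 2.57, 3.14, 3.14, 3.14].

INTERFACE

Orientations are given as a unit quaternion [x, y, z, w].
In Python, from rig import ctrl gives the robot as it stands.
- The arm moves only by the tool carry_out, never from a script. Its argument "steps" is a list of rows, each an object with "travel": the shift along the tool's x, y, z in m, a list of three; "twist": the turn about the tool's z in rad; "grip": the closure, from 0 (fully open) to 1 (shut). In form: [{"travel": [x, y, z], "twist": twist, "grip": grip}, ...]. A call has 1 to 5 rows; each row shifts and turns the commanded pose from where the row before left it, along the tool's axes as they then stand; what a row does not reach is not made up. A row lasts 1/10 s, in which the tool goes at most 50 mm and 8.59 degrees, less where a joint would pass 70% of its speed; a pose out of reach is approached as far as the arm can. A call with a gripper value outside its range is refused whole. The fingers move at their own pace and stop on an object; the grip force is fixed at half the most. Time passes only in rows, so rows that do not move let the fingers close. It gives the time, the measured TCP pose, the force, the opening and the grip force at its end, in the units of the state.
- ctrl.read_state(): the state, without advancing time (a new reading comes with each control period).
- ctrl.grab_frame(name): name is "scene" or "top"; returns (picture, depth): 384x512x3 uint8, red, green, blue; 384x512 float32, m along the optical axis (not along the pixel's ray), 0 where there is no reading.
- ctrl.get_calibration(name): a dict with "mtx" (3x3 intrinsics, pixels), "D" ([k1, k2, p1, p2, k3] as OpenCV has them; the pictures are not rectified), "R" (3x3) and "t" (3): a world point X has camera coordinates R X + t. Camera axes: x right, y down, z forward; pixel columns grow to the right and rows downward; lengths in m; the calibration is good to about 2 mm. A picture is of the moment at which its call begins. get_calibration takes no time and is no camera call.
- ctrl.close_job(): hands the job in; it is judged then, once.
The state is a dict: "clock": time; "joints": joint angles; "qvel": joint speeds; "joint_torque": joint torques, N m; "tcp_pos": TCP position; "tcp_rot": TCP orientation; "ft_force": force on the tool from outside, world axes, zero at the start; "ft_torque": the same for the moment, N m; "finger_gap": opening from 0.0 (shut) to 1.0 (fully open); "finger_force": force on a finger pad.
Only numpy, scipy, OpenCV 4.12 (cv2) and the standard library are available. Lean on these libraries where they do the work, as an engineer would, in place of code of your own. Each camera call takes 0.05 s, during which the arm holds its last target. There are 200 camera calls.

TASK

Get the tea ready to brew: take the steel tea infuser off its blue drip dish and hang it by its hook over the rim of the big white enamel mug, basket inside, and let go. Then slide the mug along the counter, without lifting it, until the hot-water dispenser's spout is right over the middle of the infuser's basket, and let go of the mug. Leave the other things on the counter where they are.

Things in the scene. Friction and masses are not known exactly. Their poses are not given: they have to be found in the camera images.
- mug: Big white enamel mug with a navy-blue rim, loose, about 0.42 kg, open, standing on the counter: a straight cylinder 96 mm across, 105 mm tall, plain level rim. Wall 4 mm (inner radius 44 mm, wall's middle line 46 mm), inner floor 4 mm up. Origin at the centre of its underside, z up along its axis; the handle points along its -y.
- mug_rim (a point): Centre of the mug's mouth, on its axis, level with the rim (105 mm above its underside). The rim is free to hang things on all round, except just above the handle. Same axes as the mug.
- mug_handle (a point): Grip point on the mug's D-shaped handle, 72 mm from its axis along the mug's -y, 80 mm up. The handle is a strap 14 mm wide (along the mug's x), 6 mm thick: level top bar at 83 to 89 mm height, upright outer bar 75 to 81 mm from the axis, level bottom bar at 30 mm. Can be pinched from above across the 14 mm. Same axes as the mug.
- infuser: Steel tea infuser, loose, about 0.12 kg, 140 mm tall: open perforated basket 52 mm across, 58 mm tall; a strap up its side; on it an inverted-U hook facing outwards; a black grip on top. Starts upright on the blue dish, basket down. Origin at the centre of the basket's flat bottom, z up, x from the basket's axis out through the strap to the hook's outer leg.
- infuser_grip (a point): Centre of the infuser's black upright grip, a square post 16 by 16 mm (sides along x and y) and 48 mm tall: 30 mm along x from the basket's axis, 116 mm above the basket's bottom. Same axes as the infuser.
- infuser_hook (a point): Middle of the hook's slot, on the underside of its bridge, where a rim comes to rest: 34.5 mm along x from the basket's axis, 83 mm above its bottom, so 33 mm below and 4.5 mm farther out than infuser_grip. Slot 12 mm wide, from the strap (26 to 28.5 mm from the basket's axis) to the outer leg, which reaches 24 mm down, toe flared outwards. Hook 14 mm wide. Same axes as the infuser.
- infuser_mouth (a point): Centre of the basket's open mouth, on the basket's axis, 58 mm above its bottom. When the infuser hangs on the mug the basket's bottom is some 18 mm above the mug's floor. Same axes as the infuser.
- spout (a point): Tip of the dispenser's nozzle, pointing down, 195 mm above the counter. The dispenser is fixed, on the robot's left: a round steel and black thermo pot 210 mm across, 300 mm tall; its black beak, 66 mm wide, underside at 216 mm, ends 20 mm past the nozzle. x points from the nozzle back to the pot's axis, 175 mm away: its side begins about 70 mm behind the nozzle.
- dish: Flat blue ceramic drip dish on which the infuser starts, 80 mm across, 8 mm tall, its floor 5 mm up; loose. It may stay or be pushed aside. Origin at the centre of its underside.
- blue_cup: Bystander: blue ceramic cup with handle, 74 mm across, 82 mm tall; origin at the centre of its underside, z up
- sugar_jar: Bystander: glass jar with a wooden cap, 76 mm across, 105 mm tall; origin at the centre of its underside, z up
- honey: Bystander: amber bottle, 60 mm across, 155 mm tall; origin at the centre of its underside, z up
- tea_tin: Bystander: green square tin, 81 mm wide, 122 mm tall; origin at the centre of its underside, z up
- creamer: Bystander: small white ceramic milk mug with handle, 68 mm across, 80 mm tall; origin at the centre of its underside, z up
- teaspoon: Bystander: steel teaspoon lying flat, 145 mm long; origin at its middle on the counter, x along it to the bowl.

How it is judged:
By the outcome, as a careful person would: the job done as asked, in the order asked, and still so for the second after the job is handed in, with the robot touching nothing.
It also fails if it takes over 61 s, if anything falls off the work surface, if the arm or the gripper's body presses on something with over 40 N, if the wrist force passes 120 N, or if a joint passes its speed limit or range.

## Working session

There is one attempt and no reset: what is moved stays moved. The work goes in short steps, Python scripts to look and compute and a tool call to move; the robot and the scene stay as the last step left them, time stands still between calls to the robot, and variables do not carry over. Pictures are saved under pics/ and viewed, at most 10 in all, crops included, and the job is handed in when it is done.

Besides the shell and the picture viewer there is one more tool, called as name([rows], argument=value, ...), one row to a line, values as JSON. carry_out: Moves the arm, as the interface text tells. Its arguments: {"type":"object","properties":{"steps":{"type":"array","items":{"type":"object","properties":{"travel":{"type":"array","items":{"type":"number"}},"twist":{"type":"number"},"grip":{"type":"number"}}}}},"required":["steps"]}

```bash
mkdir -p pics; ls; python3 - <<'E'
from rig import ctrl
import cv2,numpy as np
for n in("scene","top"):
    p,d=ctrl.grab_frame(n); cv2.imwrite(f"pics/{n}0.png",p[:,:,::-1]); np.save(f"pics/{n}0.npy",d)
    c=ctrl.get_calibration(n); R=np.array(c["R"]);t=np.array(c["t"]); print(n,np.round(c["mtx"],1).tolist(),np.round(c["D"],3),(-R.T@t).round(3),R.round(2).tolist())
s=ctrl.read_state();print(s)
E
```

```text
pics
scene [[365.8, 0.0, 257.1], [0.0, 365.8, 196.9], [0.0, 0.0, 1.0]] [0.041 0.    0.    0.    0.   ] [ 1.08  -0.559  0.739] [[0.7, 0.71, 0.02], [0.48, -0.46, -0.75], [-0.52, 0.53, -0.67]]
top [[434.5, 0.0, 259.7], [0.0, 434.5, 190.9], [0.0, 0.0, 1.0]] [-0.058  0.     0.     0.     0.   ] [ 0.461 -0.051  1.267] [[-0.02, -1.0, 0.03], [-0.99, 0.02, -0.12], [0.12, -0.03, -0.99]]
{'clock': 0.1, 'joints': array([-1.29161750e+00,  3.00413197e-01,  1.52151168e+00, -1.14255199e-05,
        1.32071493e+00, -6.65797344e-02]), 'qvel': array([-0.00038094,  0.0007667 , -0.00210465,  0.00091464, -0.00104744,
       -0.00030083]), 'joint_torque': array([ 7.25394402e-04, -5.44378102e+01, -3.62372053e+01, -6.85720852e-05,
        3.02858549e-03, -1.01239806e-05]), 'tcp_pos': array([ 0.18634784, -0.51724582,  0.23078244]), 'tcp_rot': array([ 9.85093180e-01,  1.72020789e-01, -6.10542222e-05, -5.20033668e-04]), 'ft_force': array([0.61788112, 0.26655525, 0.03562781]), 'ft_torque': array([-0.01680998,  0.03368028,  0.00099409]), 'finger_force': 0.0, 'finger_gap': 1.003722348536925}
```

View pics/scene0.png

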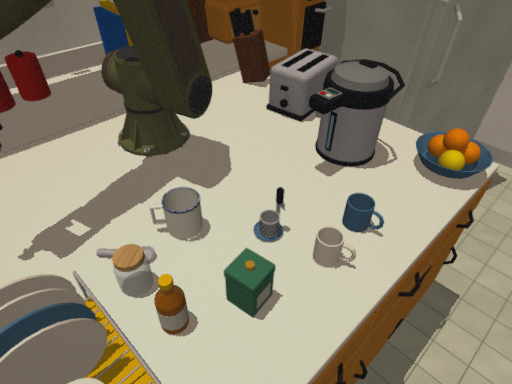

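View pics/top0.png

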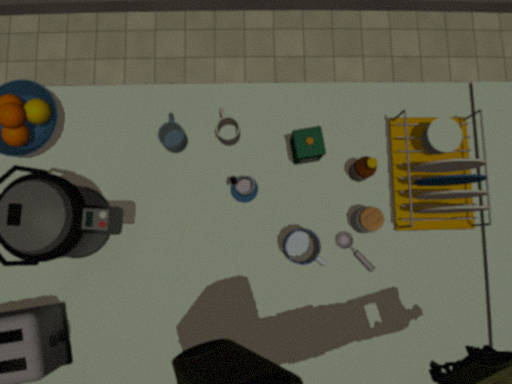

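The scene view shows the mug (182,212), infuser on dish (269,225) with its grip at (280,195), and the dispenser (350,110). In the top view the mug is at (300,245) with its handle toward (322,263), the dish at (244,188) with the grip at (233,180), and the beak near (105,220).

```bash
cat > h.py <<'E'
import cv2,numpy as np
from rig import ctrl
def cal(n):
    c=ctrl.get_calibration(n); return [np.array(c[k],float) for k in("mtx","D","R","t")]
def ray(n,uv):
    K,D,R,t=cal(n); q=cv2.undistortPoints(np.array(uv,float).reshape(-1,1,2),K,D).reshape(-1,2)
    return -R.T@t, np.c_[q,np.ones(len(q))]@R
def plane(n,uv,z):
    o,d=ray(n,uv); return o+d*((z-o[2])/d[:,2])[:,None]
def cloud(n,dep):
    v,u=np.indices(dep.shape); o,d=ray(n,np.c_[u.ravel(),v.ravel()])
    P=o+d*dep.reshape(-1,1); P[dep.ravel()==0]=np.nan; return P.reshape(*dep.shape,3)
def circ(xy):
    A=np.c_[2*xy,np.ones(len(xy))]; s=np.linalg.lstsq(A,(xy**2).sum(1),rcond=None)[0]
    return s[:2],np.sqrt(s[2]+s[0]**2+s[1]**2)
def proj(n,P):
    K,D,R,t=cal(n); return cv2.projectPoints(np.array(P,float).reshape(-1,1,3),cv2.Rodrigues(R)[0],t,K,D)[0].reshape(-1,2)
E
python3 - <<'E'
from h import *
for n in("top","scene"):
    P=cloud(n,np.load(f"pics/{n}0.npy")); z=P[...,2]
    print(n,"table z",np.nanmedian(z[(abs(z)<.02)]))
    # mug rim
    def sel(cx,cy,r,z0,z1): 
        m=(np.hypot(P[...,0]-cx,P[...,1]-cy)<r)&(z>z0)&(z<z1); return m
    if n=="top": c0=plane("top",[[300,245]],.105)[0,:2]; g0=plane("top",[[233,180]],.145)[0,:2]; d0=plane("top",[[244,190]],.008)[0,:2];b0=plane("top",[[105,220]],.25)[0,:2]
    print(c0,g0,d0,b0)
    m=sel(*c0,.075,.097,.115); q=P[m][:,:2]; 
    for _ in range(3):
        c,r=circ(q); q=q[abs(np.hypot(*(q-c).T)-r)<.006]
    print("mug",c,r,len(q))
    m=sel(*c,.1,.07,.095)&(np.hypot(P[...,0]-c[0],P[...,1]-c[1])>.055); print("handle",np.nanmean(P[m],0),m.sum())
    m=sel(*g0,.04,.1,.155);print("grip",np.nanmean(P[m],0),m.sum(),np.nanmin(P[m],0),np.nanmax(P[m],0))
    m=sel(*d0,.05,.004,.012);q=P[m][:,:2];print("dish",np.nanmin(q,0),np.nanmax(q,0),len(q))
    m=sel(*d0,.06,.05,.08);q=P[m];print("mouth",np.nanmean(q,0),np.nanmin(q,0),np.nanmax(q,0),len(q))
    m=sel(*b0,.3,.2,.4);q=P[m]
    print("disp",np.nanmin(q,0),np.nanmax(q,0),len(q))
    for a in np.arange(.2,.34,.02):
        w=q[(q[:,2]>=a)&(q[:,2]<a+.02)]
        if len(w)>3: print(a.round(2),w.min(0).round(3),w.max(0).round(3),len(w), w[w[:,1].argmin()].round(3))
ims=[]
for n,(u,v,w,h),s in(("top",(200,160,140,120),3),("top",(0,150,140,120),3)):
    ims.append(cv2.resize(cv2.imread(f"pics/{n}0.png")[v:v+h,u:u+w],None,fx=s,fy=s,interpolation=cv2.INTER_CUBIC)[:, :399])
i=np.hstack(ims); i=np.clip(i.astype(float)*1.8,0,255).astype(np.uint8)
cv2.imwrite("pics/crop1.png",i)
E
```

```text
top table z -0.0002090057457871941
[ 0.45433607 -0.19074601] [ 0.62626748 -0.01590396] [ 0.61650073 -0.04336283] [0.52130732 0.28084862]
mug [ 0.45245369 -0.19592129] 0.04607415191689173 226
handle [ 0.41099731 -0.24987251  0.08884188] 55
grip [ 0.62926726 -0.01559578  0.13566624] 48 [ 0.62305818 -0.02342134  0.1038659 ] [ 0.63721    -0.00760224  0.14670844]
dish [ 0.56978547 -0.09318269] [0.66137337 0.00343778] 366
mouth [ 0.62998528 -0.04131629  0.06190189] [ 0.60085489 -0.06929458  0.05197856] [0.65238529 0.00075384 0.07129817] 77
disp [0.4182314  0.24528938 0.20018912] [0.65354287 0.52851637 0.3065507 ] 7884
0.2 [0.432 0.341 0.2  ] [0.593 0.418 0.22 ] 25 [0.563 0.341 0.218]
0.22 [0.419 0.245 0.22 ] [0.647 0.461 0.24 ] 239 [0.543 0.245 0.236]
0.24 [0.419 0.245 0.24 ] [0.652 0.529 0.26 ] 2038 [0.542 0.245 0.244]
0.26 [0.418 0.273 0.26 ] [0.654 0.527 0.28 ] 1808 [0.516 0.273 0.26 ]
0.28 [0.452 0.358 0.28 ] [0.612 0.514 0.3  ] 3516 [0.544 0.358 0.281]
0.3 [0.51 0.4  0.3 ] [0.561 0.486 0.307] 258 [0.534 0.4   0.3  ]
scene table z -0.0018000250497391956
[ 0.45433607 -0.19074601] [ 0.62
[... 268 characters left out ...]
7 -0.00813644  0.14483403]
dish [ 0.58331822 -0.08197751] [ 0.66478862 -0.00092002] 177
mouth [ 0.62873415 -0.03827307  0.05999414] [ 0.60121953 -0.07102907  0.0503441 ] [0.65482094 0.00098864 0.07971782] 190
disp [0.42366859 0.24482389 0.20000473] [0.65472712 0.55940005 0.3027831 ] 3592
0.2 [0.454 0.247 0.2  ] [0.642 0.463 0.22 ] 267 [0.545 0.247 0.219]
0.22 [0.448 0.245 0.22 ] [0.651 0.446 0.24 ] 500 [0.529 0.245 0.239]
0.24 [0.434 0.245 0.24 ] [0.655 0.523 0.26 ] 1069 [0.553 0.245 0.242]
0.26 [0.424 0.28  0.26 ] [0.655 0.559 0.28 ] 782 [0.519 0.28  0.26 ]
0.28 [0.455 0.359 0.28 ] [0.616 0.518 0.3  ] 912 [0.539 0.359 0.281]
0.3 [0.509 0.456 0.3  ] [0.562 0.489 0.303] 62 [0.557 0.456 0.301]
```

View pics/crop1.png

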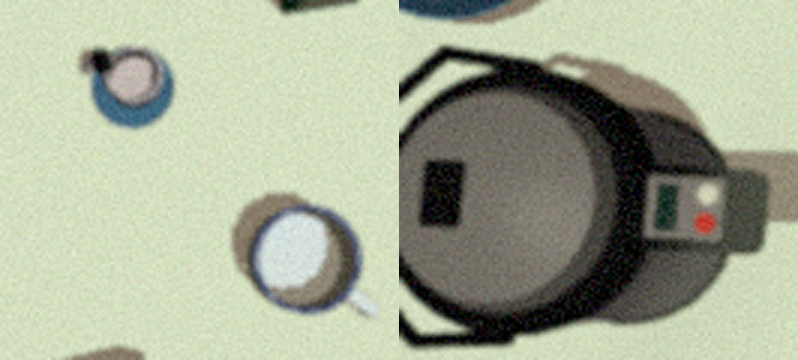

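The crop shows the basket at about (244,185) with its grip up-left at (233,180), the mug handle pointing down-right, and the beak tip at the full-image column ~122.

```bash
python3 - <<'E'
from h import *
print("basket px->", plane("top",[[244.3,185]],.063)[0,:2],"grip top",plane("top",[[233.3,180.3]],.145)[0,:2])
A=[]
for n in("top","scene"):
    P=cloud(n,np.load(f"pics/{n}0.npy")); z=P[...,2]; f=P[np.isfinite(z)]
    q=f[(np.hypot(f[:,0]-.627,f[:,1]+.045)<.036)&(f[:,2]>.058)&(f[:,2]<.070)][:,:2]
    print(n,"basket",*circ(q[(q[:,1]<-.025)]),len(q), "bbox",q.min(0),q.max(0))
    g=f[(np.hypot(f[:,0]-.631,f[:,1]+.0155)<.02)&(f[:,2]>.139)&(f[:,2]<.15)][:,:2]; print("griptop",np.median(g,0),g.min(0),g.max(0),len(g))
    # dispenser lid / body circles
    for z0,z1 in((.24,.26),(.26,.28)):
        q=f[(f[:,2]>z0)&(f[:,2]<z1)&(f[:,1]>.33)&(f[:,1]<.56)&(abs(f[:,0]-.535)<.13)][:,:2]
        for _ in range(6):
            c,r=circ(q); q=q[abs(np.hypot(*(q-c).T)-r)<max(.004,.02/(_+1))]
        print("pot",z0,c,r,len(q))
    q=f[(f[:,2]>.05)&(f[:,2]<.2)&(f[:,1]>.3)&(f[:,1]<.5)&(abs(f[:,0]-.535)<.15)][:,:2]
    for _ in range(4):
        c,r=circ(q); q=q[abs(np.hypot(*(q-c).T)-r)<.006]
    print("body",c,r,len(q))
    b=f[(f[:,2]>.214)&(f[:,2]<.28)&(f[:,1]<.32)&(f[:,1]>.2)&(abs(f[:,0]-.535)<.08)]
    print("beak z",np.percentile(b[:,2],[0,50,100]))
    box=cv2.minAreaRect(b[:,:2].astype(np.float32)); print(box)
    for y in np.arange(.245,.32,.01):
        w=b[(b[:,1]>=y)&(b[:,1]<y+.01)]; 
        if len(w): print(y.round(3),w[:,0].min().round(4),w[:,0].max().round(4),len(w))
    w=f[(f[:,2]>.19)&(f[:,2]<.214)&(f[:,1]<.3)&(f[:,1]>.23)&(abs(f[:,0]-.535)<.05)]; print("nozzle?",len(w),w.mean(0) if len(w) else 0)
p=cv2.imread("pics/scene0.png")[75:175,300:420]; cv2.imwrite("pics/crop2.png",np.clip(cv2.resize(p,None,fx=5,fy=5,interpolation=cv2.INTER_CUBIC)*1.,0,255))
print(proj("scene",[[.538,.265,.195],[.538,.265,.216]]))
E
```

```text
basket px-> [ 0.62375517 -0.04473659] grip top [ 0.62546497 -0.01667538]
top basket [ 0.62670028 -0.0443877 ] 0.025333664999264986 57 bbox [ 0.60085489 -0.06929458] [ 0.65238529 -0.01881303]
griptop [ 0.63165778 -0.01577277] [ 0.62377832 -0.02126649] [ 0.63721    -0.00788921] 31
pot 0.24 [0.53193392 0.43915635] 0.10172682814685682 541
pot 0.26 [0.53409098 0.4484701 ] 0.09234142730478775 632
body [0.53306671 0.4426663 ] 0.10088816486622727 754
beak z [0.22474159 0.25538554 0.26632961]
((0.523051917552948, 0.28406310081481934), (0.07502835243940353, 0.06662150472402573), 86.45358276367188)
0.245 0.4907 0.5539 176
0.255 0.4885 0.5542 122
0.265 0.4888 0.5543 132
0.275 0.491 0.5544 128
0.285 0.4912 0.5571 119
0.295 0.4914 0.5571 122
0.305 0.4915 0.5575 124
0.315 0.4917 0.5572 63
nozzle? 0 0
scene basket [ 0.62821438 -0.04388299] 0.02532827157559688 98 bbox [ 0.60121953 -0.07102907] [ 0.65482094 -0.01532989]
griptop [ 0.63452596 -0.01537607] [ 0.6260829  -0.02357294] [ 0.64140913 -0.00829835] 28
pot 0.24 [0.53618952 0.44063873] 0.1018637988318517 415
pot 0.26 [0.52900675 0.4571541 ] 0.09823539791321731 410
body [0.53424218 0.44136313] 0.09840693395844816 2340
beak z [0.21700741 0.24798735 0.26082595]
((0.526046097278595, 0.28316956758499146), (0.07642780989408493, 0.0665712058544159), 86.84051513671875)
0.245 0.4927 0.556 209
0.255 0.4912 0.5579 65
0.265 0.495 0.5585 65
0.275 0.4953 0.5583 72
0.285 0.502 0.5584 47
0.295 0.5038 0.5601 52
0.305 0.5025 0.5605 58
0.315 0.5068 0.5609 25
nozzle? 32 [0.52667033 0.26162365 0.20218807]
[[321.73352736 117.51354351]
 [322.74616417 111.08082946]][ WARN:0@0.341] global loadsave.cpp:1063 imwrite_ Unsupported depth image for selected encoder is fallbacked to CV_8U.
```

View pics/crop2.png

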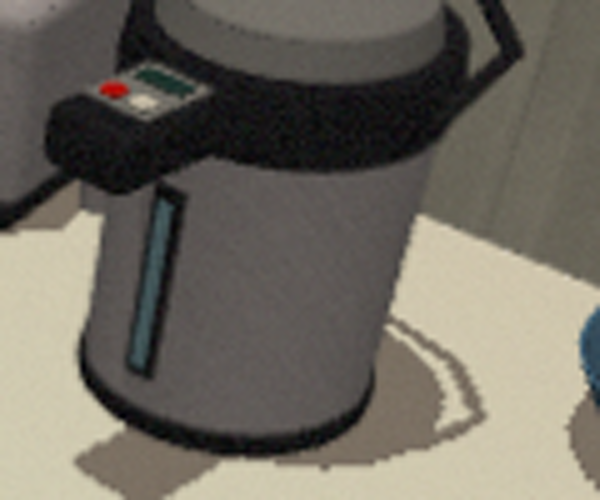

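carry_out([
  {"travel": [0, 0, 0], "twist": -0.148, "grip": 0},
  {"travel": [0, 0, 0], "twist": -0.148, "grip": 0},
  {"travel": [0, 0, 0], "twist": -0.148, "grip": 0},
  {"travel": [0, 0, 0], "twist": -0.148, "grip": 0},
  {"travel": [0, 0, 0], "twist": -0.148, "grip": 0},
])

```text
clock: 0.6
tcp_pos: [0.1864, -0.5173, 0.2309]
tcp_rot: [0.855, 0.519, 0.0, -0.0]
ft_force: [-0.6, -0.2, -0.1]
finger_gap: 1.0
finger_force: 0.0
```

carry_out([
  {"travel": [0, 0, 0], "twist": -0.148, "grip": 0},
  {"travel": [0, 0, 0], "twist": -0.146, "grip": 0},
  {"travel": [0.038, 0.023, 0], "twist": 0, "grip": 0},
  {"travel": [0.038, 0.023, 0], "twist": 0, "grip": 0},
  {"travel": [0.038, 0.023, 0], "twist": 0, "grip": 0},
])

```text
clock: 1.1
tcp_pos: [0.2764, -0.4173, 0.2309]
tcp_rot: [0.772, 0.636, 0.0, -0.0]
ft_force: [0.4, -0.3, 0.4]
finger_gap: 1.0
finger_force: 0.0
```

carry_out([
  {"travel": [0.038, 0.023, 0], "twist": 0, "grip": 0},
  {"travel": [0.038, 0.023, 0], "twist": 0, "grip": 0},
  {"travel": [0.038, 0.023, 0], "twist": 0, "grip": 0},
  {"travel": [0.038, 0.023, 0], "twist": 0, "grip": 0},
  {"travel": [0.038, 0.023, 0], "twist": 0, "grip": 0},
])

```text
clock: 1.6
tcp_pos: [0.4256, -0.2523, 0.2312]
tcp_rot: [0.771, 0.636, -0.0, -0.0]
ft_force: [0.4, -1.2, -1.0]
finger_gap: 1.0
finger_force: 0.0
```

carry_out([
  {"travel": [0.038, 0.023, 0], "twist": 0, "grip": 0},
  {"travel": [0.038, 0.023, 0], "twist": 0, "grip": 0},
  {"travel": [0.038, 0.023, 0], "twist": 0, "grip": 0},
  {"travel": [0.038, 0.023, 0], "twist": 0, "grip": 0},
  {"travel": [0.038, 0.023, 0], "twist": 0, "grip": 0},
])

```text
clock: 2.1
tcp_pos: [0.5746, -0.0875, 0.231]
tcp_rot: [0.771, 0.636, -0.0, -0.0]
ft_force: [0.5, -1.3, -0.2]
finger_gap: 1.005
finger_force: 0.0
```

```bash
cat > go.py <<'E'
import sys; from h import *
# go.py x y z phi : total tool travel (after turning) and twist needed
s=ctrl.read_state(); q=s["tcp_rot"]; p=s["tcp_pos"]; f=2*np.arctan2(q[1],q[0])
print("t",round(s["clock"],2),"pos",p.round(4),"phi",round(f,4),"q",q.round(3),"gap",round(s["finger_gap"],3),"ff",round(s["finger_force"],1),"F",s["ft_force"].round(1))
x,y,z,g=map(float,sys.argv[1:5]); d=np.array([x,y,z])-p; c,n=np.cos(g),np.sin(g)
print("twist",round(-(g-f),4),"travel",np.round([d[0]*c+d[1]*n,d[0]*n-d[1]*c,-d[2]],4))
E
python3 go.py .633 -.0156 .104 1.38
```

```text
t 2.1 pos [ 0.5746 -0.0875  0.231 ] phi 1.3799 q [ 0.771  0.636 -0.    -0.   ] gap 1.005 ff 0.0 F [ 0.5 -1.3 -0.2]
twist -0.0001 travel [0.0817 0.0437 0.127 ]
```

carry_out([
  {"travel": [0.0408, 0.0219, 0], "twist": 0, "grip": 0},
  {"travel": [0.0408, 0.0219, 0], "twist": 0, "grip": 0},
  {"travel": [0, 0, 0.035], "twist": 0, "grip": 0},
  {"travel": [0, 0, 0.035], "twist": 0, "grip": 0},
  {"travel": [0, 0, 0.03], "twist": 0, "grip": 0},
])

```text
clock: 2.6
tcp_pos: [0.6317, -0.0169, 0.1289]
tcp_rot: [0.771, 0.637, -0.001, -0.001]
ft_force: [0.3, 0.3, -0.4]
finger_gap: 1.002
finger_force: 0.0
```

carry_out([
  {"travel": [0, 0, 0.02], "twist": 0, "grip": 0},
  {"travel": [0, 0, 0.007], "twist": 0, "grip": 0},
  {"travel": [0, 0, 0], "twist": 0, "grip": 0},
])

```text
clock: 2.9
tcp_pos: [0.6319, -0.0174, 0.1035]
tcp_rot: [0.771, 0.636, -0.001, -0.001]
ft_force: [0.6, 0.1, -0.1]
finger_gap: 0.998
finger_force: 0.0
```

```bash
python3 go.py .633 -.0156 .104 1.38; python3 - <<'E'
from h import *
a,_=ctrl.grab_frame("scene"); b,_=ctrl.grab_frame("top")
r=lambda p,u,v:cv2.resize(p[v:v+100,u:u+100,::-1],(400,400),interpolation=cv2.INTER_CUBIC)
cv2.imwrite("pics/g1.png",np.hstack([r(a,220,150),r(b,190,135)]))
E
```

```text
t 2.9 pos [ 0.6319 -0.0174  0.1035] phi 1.3798 q [ 0.771  0.636 -0.001 -0.001] gap 0.998 ff 0.0 F [ 0.6  0.1 -0.1]
twist -0.0002 travel [ 0.0019  0.0007 -0.0005]
```

View pics/g1.png

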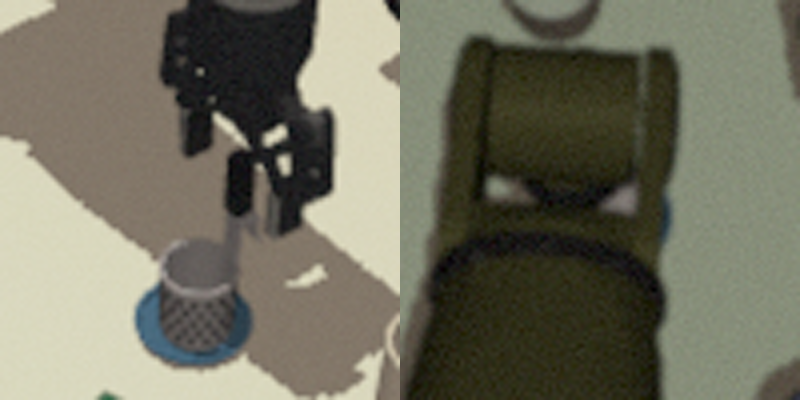

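The image shows the grip post at (240,180) between the open fingers. Next I close on it.

carry_out([
  {"travel": [0.0019, 0.0007, 0], "twist": 0, "grip": 0},
  {"travel": [0, 0, 0], "twist": 0, "grip": 1},
  {"travel": [0, 0, 0], "twist": 0, "grip": 1},
  {"travel": [0, 0, 0], "twist": 0, "grip": 1},
  {"travel": [0, 0, 0], "twist": 0, "grip": 1},
])

```text
clock: 3.5
tcp_pos: [0.6333, -0.0157, 0.1044]
tcp_rot: [0.771, 0.636, 0.0, 0.0]
ft_force: [-0.0, -0.1, 0.2]
finger_gap: 0.327
finger_force: 0.0
```

carry_out([
  {"travel": [0, 0, 0], "twist": 0, "grip": 1},
  {"travel": [0, 0, 0], "twist": 0, "grip": 1},
  {"travel": [0, 0, 0], "twist": 0, "grip": 1},
  {"travel": [0, 0, 0], "twist": 0, "grip": 1},
])

```text
clock: 3.9
tcp_pos: [0.6333, -0.0156, 0.1043]
tcp_rot: [0.771, 0.636, 0.0, -0.0]
ft_force: [1.0, -0.3, 0.7]
finger_gap: 0.178
finger_force: 58.9
```

carry_out([
  {"travel": [0, 0, -0.01], "twist": 0, "grip": 1},
  {"travel": [0, 0, -0.03], "twist": 0, "grip": 1},
  {"travel": [0, 0, -0.04], "twist": 0.12, "grip": 1},
  {"travel": [0, 0, -0.04], "twist": 0.12, "grip": 1},
  {"travel": [0, 0, -0.035], "twist": 0.12, "grip": 1},
])

```text
clock: 4.4
tcp_pos: [0.6332, -0.0157, 0.2623]
tcp_rot: [0.874, 0.486, 0.001, 0.0]
ft_force: [0.2, 0.4, -1.8]
finger_gap: 0.176
finger_force: 58.8
```

carry_out([
  {"travel": [0, 0, 0], "twist": 0.09, "grip": 1},
  {"travel": [0, 0, 0], "twist": 0, "grip": 1},
])

```text
clock: 4.6
tcp_pos: [0.6333, -0.0157, 0.2607]
tcp_rot: [0.894, 0.448, 0.001, 0.0]
ft_force: [0.4, -0.4, -2.3]
finger_gap: 0.175
finger_force: 58.9
```

```bash
python3 go.py .4781 -.1628 .26 .93
```

```text
t 4.6 pos [ 0.6333 -0.0157  0.2607] phi 0.9283 q [0.894 0.448 0.001 0.   ] gap 0.175 ff 58.9 F [ 0.4 -0.4 -2.3]
twist -0.0017 travel [-0.2107 -0.0365  0.0007]
```

carry_out([
  {"travel": [-0.02, -0.0036, 0], "twist": 0, "grip": 1},
  {"travel": [-0.03, -0.0052, 0], "twist": 0, "grip": 1},
  {"travel": [-0.03, -0.0052, 0], "twist": 0, "grip": 1},
  {"travel": [-0.03, -0.0052, 0], "twist": 0, "grip": 1},
  {"travel": [-0.03, -0.0052, 0], "twist": 0, "grip": 1},
])

```text
clock: 5.1
tcp_pos: [0.5286, -0.1139, 0.2585]
tcp_rot: [0.893, 0.45, -0.001, -0.001]
ft_force: [0.8, -0.8, -1.1]
finger_gap: 0.176
finger_force: 58.9
```

carry_out([
  {"travel": [-0.03, -0.0052, 0], "twist": 0, "grip": 1},
  {"travel": [-0.025, -0.0043, 0], "twist": 0, "grip": 1},
  {"travel": [-0.0157, -0.0026, 0], "twist": 0, "grip": 1},
  {"travel": [0, 0, 0], "twist": 0, "grip": 1},
  {"travel": [0, 0, 0], "twist": 0, "grip": 1},
])

```text
clock: 5.6
tcp_pos: [0.4783, -0.1625, 0.2591]
tcp_rot: [0.894, 0.449, -0.0, -0.0]
ft_force: [-0.0, 0.4, -1.7]
finger_gap: 0.182
finger_force: 58.8
```

```bash
python3 go.py .4781 -.1628 .1213 .93; python3 - <<'E'
from h import *
a,d=ctrl.grab_frame("scene"); np.save("pics/s2.npy",d); cv2.imwrite("pics/s2full.png",a[:,:,::-1])
P=cloud("scene",d); f=P[np.isfinite(P[...,2])]
q=f[(f[:,2]>.098)&(f[:,2]<.112)&(np.hypot(f[:,0]-.4532,f[:,1]+.196)<.06)][:,:2]
for _ in range(4):
    c,r=circ(q); q=q[abs(np.hypot(*(q-c).T)-r)<.005]
print("mug",c,r,len(q))
# basket: bottom z = tcp-.0993
z=ctrl.read_state()["tcp_pos"][2]; b=z-.0993; exp=np.array([.4781-.03*.598,-.1628-.03*.801])
q=f[(f[:,2]>b+.052)&(f[:,2]<b+.066)&(np.hypot(f[:,0]-exp[0],f[:,1]-exp[1])<.036)][:,:2]
for _ in range(4):
    c,r=circ(q); q=q[abs(np.hypot(*(q-c).T)-r)<.004]
print("basket exp",exp,"got",c,r,len(q))
q=f[(f[:,2]>b+.0)&(f[:,2]<b+.05)&(np.hypot(f[:,0]-exp[0],f[:,1]-exp[1])<.036)][:,:2]; print(*circ(q),len(q))
p=cv2.resize(a[110:250,130:250,::-1],(480,560),interpolation=cv2.INTER_CUBIC); cv2.imwrite("pics/g2.png",p)
E
```

```text
t 5.6 pos [ 0.4783 -0.1625  0.2591] phi 0.9305 q [ 0.894  0.449 -0.    -0.   ] gap 0.182 ff 58.8 F [-0.   0.4 -1.7]
twist 0.0005 travel [-0.0003  0.      0.1378]
mug [ 0.45385953 -0.19626208] 0.04628088438502836 252
basket exp [ 0.46016 -0.18683] got [ 0.4624627  -0.18667661] 0.025433301557800127 121
[ 0.46216336 -0.18623207] 0.024767087407811535 495
```

View pics/g2.png

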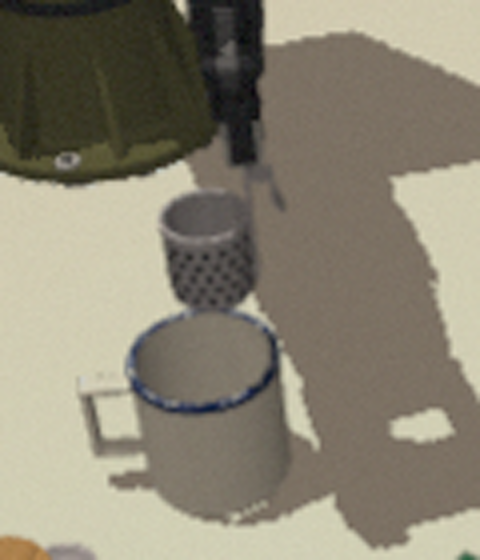

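The infuser hangs above the mug with its hook at about (265,185) over the far rim. It sits 1.4 mm too far out, so I correct that and lower.

carry_out([
  {"travel": [-0.0015, 0, 0], "twist": 0, "grip": 1},
  {"travel": [0, 0, 0.03], "twist": 0, "grip": 1},
  {"travel": [0, 0, 0.03], "twist": 0, "grip": 1},
  {"travel": [0, 0, 0.025], "twist": 0, "grip": 1},
  {"travel": [0, 0, 0.015], "twist": 0, "grip": 1},
])

```text
clock: 6.15
tcp_pos: [0.4769, -0.1631, 0.1571]
tcp_rot: [0.894, 0.449, -0.001, -0.001]
ft_force: [-1.0, -0.3, -1.2]
finger_gap: 0.179
finger_force: 58.7
```

carry_out([
  {"travel": [0, 0, 0.01], "twist": 0, "grip": 1},
  {"travel": [0, 0, 0.01], "twist": 0, "grip": 1},
  {"travel": [0, 0, 0.008], "twist": 0, "grip": 1},
  {"travel": [0, 0, 0.004], "twist": 0, "grip": 1},
  {"travel": [0, 0, 0.002], "twist": 0, "grip": 1},
])

```text
clock: 6.65
tcp_pos: [0.4772, -0.1639, 0.1252]
tcp_rot: [0.894, 0.448, 0.0, 0.0]
ft_force: [0.6, 0.0, -1.8]
finger_gap: 0.182
finger_force: 58.7
```

carry_out([
  {"travel": [0, 0, 0.002], "twist": 0, "grip": 1},
  {"travel": [0, 0, 0.001], "twist": 0, "grip": 1},
  {"travel": [0, 0, 0], "twist": 0, "grip": 1},
])

```text
clock: 6.95
tcp_pos: [0.4772, -0.1639, 0.1224]
tcp_rot: [0.894, 0.448, 0.0, 0.0]
ft_force: [-0.4, -0.7, -0.7]
finger_gap: 0.18
finger_force: 58.7
```

```bash
python3 go.py .4769 -.1636 .1213 .93; python3 - <<'E'
from h import *
a,d=ctrl.grab_frame("scene")
p=cv2.resize(a[150:260,130:250,::-1],(600,550),interpolation=cv2.INTER_CUBIC); cv2.imwrite("pics/g3.png",p)
E
```

```text
t 6.95 pos [ 0.4772 -0.1639  0.1224] phi 0.9298 q [0.894 0.448 0.    0.   ] gap 0.18 ff 58.7 F [-0.4 -0.7 -0.7]
twist -0.0002 travel [ 0.0001 -0.0005  0.0011]
```

View pics/g3.png

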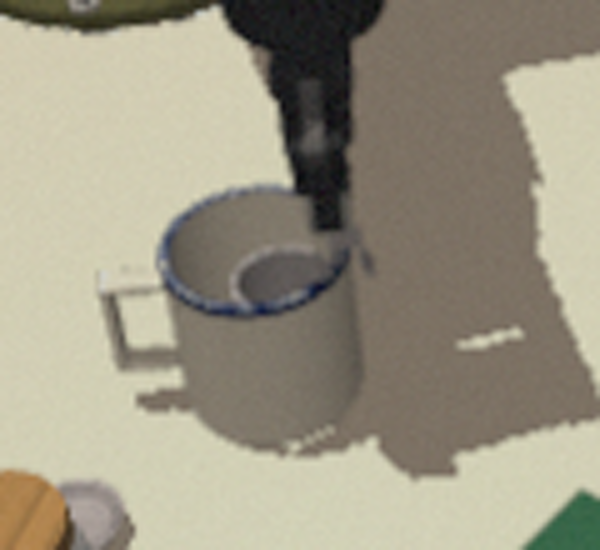

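The basket is inside the mug and the hook's outer leg is outside the rim at (365,255). Next I seat it and release.

carry_out([
  {"travel": [0, 0, 0.001], "twist": 0, "grip": 1},
  {"travel": [0, 0, 0.0005], "twist": 0, "grip": 1},
  {"travel": [0, 0, 0], "twist": 0, "grip": 1},
])

```text
clock: 7.3
tcp_pos: [0.4773, -0.164, 0.1211]
tcp_rot: [0.894, 0.448, 0.0, 0.0]
ft_force: [-1.3, 0.0, 2.8]
finger_gap: 0.179
finger_force: 59.4
```

carry_out([
  {"travel": [0, 0, 0], "twist": 0, "grip": 0.7},
  {"travel": [0, 0, 0], "twist": 0, "grip": 0.6},
  {"travel": [0, 0, 0], "twist": 0, "grip": 0.5},
  {"travel": [0, 0, 0], "twist": 0, "grip": 0.4},
  {"travel": [0, 0, 0], "twist": 0, "grip": 0.3},
])

```text
clock: 7.8
tcp_pos: [0.4771, -0.1639, 0.1208]
tcp_rot: [0.894, 0.448, -0.0, -0.0]
ft_force: [-1.1, -0.6, 0.1]
finger_gap: 0.699
finger_force: 0.0
```

carry_out([
  {"travel": [0, 0, 0], "twist": 0, "grip": 0.3},
  {"travel": [0, 0, -0.02], "twist": 0, "grip": 0.3},
  {"travel": [0, 0, -0.04], "twist": 0, "grip": 0.3},
  {"travel": [0, 0, -0.04], "twist": 0, "grip": 0.3},
  {"travel": [0, 0, -0.02], "twist": 0, "grip": 0.3},
])

```text
clock: 8.3
tcp_pos: [0.4777, -0.1642, 0.2442]
tcp_rot: [0.894, 0.448, 0.001, 0.002]
ft_force: [-0.4, -0.2, -0.4]
finger_gap: 0.702
finger_force: 0.0
```

```bash
python3 go.py .4101 -.2537 .061 .93; python3 - <<'E'
from h import *
a,d=ctrl.grab_frame("scene")
P=cloud("scene",d); f=P[np.isfinite(P[...,2])]
q=f[(f[:,2]>.098)&(f[:,2]<.112)&(np.hypot(f[:,0]-.4532,f[:,1]+.196)<.06)][:,:2]
for _ in range(4):
    c,r=circ(q); q=q[abs(np.hypot(*(q-c).T)-r)<.005]
print("mug",c,r,len(q))
h=f[(f[:,2]>.08)&(f[:,2]<.095)&(np.hypot(f[:,0]-c[0],f[:,1]-c[1])<.09)&(np.hypot(f[:,0]-c[0],f[:,1]-c[1])>.053)&(f[:,0]<c[0])&(f[:,1]<c[1])];m=h.mean(0)[:2]-c
print("handle dir",np.arctan2(-m[1],-m[0]),len(h),np.hypot(*m))
p=cv2.resize(a[150:260,130:250,::-1],(600,550),interpolation=cv2.INTER_CUBIC); cv2.imwrite("pics/g4.png",p)
E
```

```text
t 8.3 pos [ 0.4777 -0.1642  0.2442] phi 0.9298 q [0.894 0.448 0.001 0.002] gap 0.702 ff 0.0 F [-0.4 -0.2 -0.4]
twist -0.0002 travel [-0.1122 -0.0007  0.1832]
mug [ 0.45391572 -0.19637611] 0.04622038080690843 240
handle dir 0.9290055850726608 54 0.06738436771440537
```

View pics/g4.png

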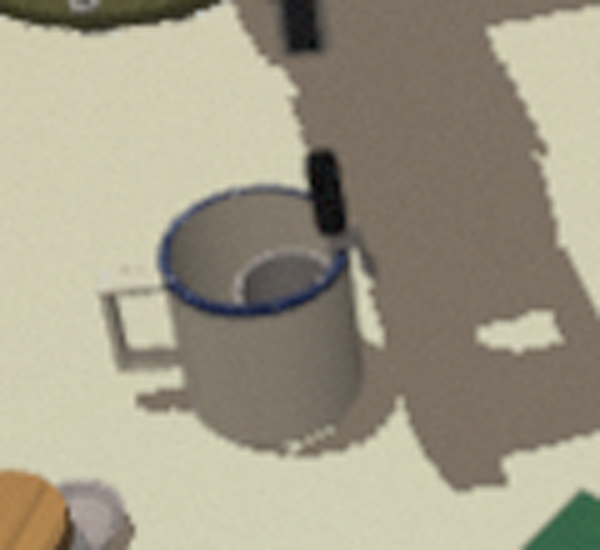

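The infuser hangs on the rim by itself, with its post at (325,195). Next I go to the handle.

carry_out([
  {"travel": [-0.03, 0, 0], "twist": 0, "grip": 0.3},
  {"travel": [-0.04, 0, 0], "twist": 0, "grip": 0.3},
  {"travel": [-0.03, 0, 0], "twist": 0, "grip": 0.3},
  {"travel": [-0.0122, -0.0007, 0], "twist": 0, "grip": 0.3},
  {"travel": [0, 0, 0.04], "twist": 0, "grip": 0.3},
])

```text
clock: 8.85
tcp_pos: [0.4105, -0.2555, 0.2041]
tcp_rot: [0.894, 0.447, 0.002, 0.004]
ft_force: [1.0, -1.2, -0.5]
finger_gap: 0.702
finger_force: 0.0
```

carry_out([
  {"travel": [0, 0, 0.04], "twist": 0, "grip": 0.3},
  {"travel": [0, 0, 0.035], "twist": 0, "grip": 0.3},
  {"travel": [0, 0, 0.03], "twist": 0, "grip": 0.3},
  {"travel": [0, 0, 0.02], "twist": 0, "grip": 0.3},
  {"travel": [0, 0, 0.014], "twist": 0, "grip": 0.3},
])

```text
clock: 9.35
tcp_pos: [0.4093, -0.2526, 0.06]
tcp_rot: [0.894, 0.448, -0.0, -0.001]
ft_force: [-0.1, 0.1, -0.3]
finger_gap: 0.699
finger_force: 0.0
```

carry_out([
  {"travel": [0, 0, 0.004], "twist": 0, "grip": 0.3},
  {"travel": [0, 0, 0], "twist": 0, "grip": 0.3},
])

```text
clock: 9.55
tcp_pos: [0.4096, -0.2531, 0.0576]
tcp_rot: [0.894, 0.448, -0.0, -0.0]
ft_force: [-0.4, -0.1, 0.2]
finger_gap: 0.701
finger_force: 0.0
```

```bash
python3 go.py .4105 -.2537 .062 .93
```

```text
t 9.55 pos [ 0.4096 -0.2531  0.0576] phi 0.93 q [ 0.894  0.448 -0.    -0.   ] gap 0.701 ff 0.0 F [-0.4 -0.1  0.2]
twist 0.0 travel [ 0.      0.0011 -0.0044]
```

carry_out([
  {"travel": [0, 0.001, -0.003], "twist": 0, "grip": 0.5},
  {"travel": [0, 0, 0], "twist": 0, "grip": 0.7},
  {"travel": [0, 0, 0], "twist": 0, "grip": 0.78},
  {"travel": [0, 0, 0], "twist": 0, "grip": 0.82},
  {"travel": [0, 0, 0], "twist": 0, "grip": 1},
])

```text
clock: 10.05
tcp_pos: [0.4103, -0.2541, 0.0612]
tcp_rot: [0.894, 0.448, 0.0, 0.0]
ft_force: [-3.8, 1.0, 6.3]
finger_gap: 0.153
finger_force: 58.5
```

carry_out([
  {"travel": [0, 0, 0], "twist": 0, "grip": 1},
  {"travel": [0, 0, 0], "twist": 0, "grip": 1},
  {"travel": [0, 0, 0], "twist": 0, "grip": 1},
])

```text
clock: 10.35
tcp_pos: [0.4103, -0.254, 0.0612]
tcp_rot: [0.894, 0.448, 0.0, 0.0]
ft_force: [-2.6, 2.5, 6.4]
finger_gap: 0.148
finger_force: 58.5
```

```bash
python3 go.py .4105 -.2537 .0606 .93; cat > look.py <<'E'
from h import *
import sys
# look.py mugx mugy : measure mug rim and basket mouth in both views
g=np.array(list(map(float,sys.argv[1:3])))
for n in("scene","top"):
    a,d=ctrl.grab_frame(n); cv2.imwrite(f"pics/{sys.argv[3]}_{n}.png",a[:,:,::-1]); P=cloud(n,d); f=P[np.isfinite(P[...,2])]
    for nm,c0,z0,z1,R,w in(("mug",g,.098,.112,.056,.005),("basket",g+.0115*np.array([.598,.801]),.074,.087,.034,.004)):
        q=f[(f[:,2]>z0)&(f[:,2]<z1)&(np.hypot(*(f[:,:2]-c0).T)<R)][:,:2]
        for _ in range(4):
            if len(q)<8: break
            c,r=circ(q); q=q[abs(np.hypot(*(q-c).T)-r)<w]
        if len(q)>=8: print(n,nm,c.round(4),r.round(4),len(q))
E
python3 look.py .4535 -.196 l1
```

```text
t 10.35 pos [ 0.4103 -0.254   0.0612] phi 0.93 q [0.894 0.448 0.    0.   ] gap 0.148 ff 58.5 F [-2.6  2.5  6.4]
twist -0.0 travel [ 0.0004 -0.      0.0006]
scene mug [ 0.4544 -0.1969] 0.0465 245
scene basket [ 0.4617 -0.1871] 0.0259 37
top mug [ 0.4531 -0.1968] 0.0461 165
top basket [ 0.4611 -0.187 ] 0.0254 62
```

```bash
python3 - <<'E'
from h import *
p=ctrl.read_state()["tcp_pos"]; az=np.arctan2(p[1],p[0]); A=np.array([[np.cos(az),np.sin(az)],[-np.sin(az),np.cos(az)]])
F=[]
for n in("scene","top"):
    _,d=ctrl.grab_frame(n); P=cloud(n,d); F.append(P[np.isfinite(P[...,2])])
f=np.vstack(F); r=(f[:,:2]-p[:2])@A.T
for z in np.arange(.12,.5,.03):
    m=(f[:,2]>z)&(f[:,2]<z+.03)&(np.hypot(*r.T)<.13)
    m&=~((np.hypot(f[:,0]-.4535,f[:,1]+.196)<.06)&(f[:,2]<.18))
    if m.sum()>5: print(round(z,2),"radial",np.percentile(r[m][:,0],[1,99]).round(3),"lateral",np.percentile(r[m][:,1],[1,99]).round(3),m.sum())
E
```

```text
0.12 radial [0.013 0.064] lateral [-0.018  0.014] 112
0.15 radial [0.005 0.065] lateral [-0.019  0.013] 233
0.18 radial [0.008 0.04 ] lateral [-0.034  0.036] 251
0.21 radial [-0.006  0.04 ] lateral [-0.035  0.036] 424
0.24 radial [0.002 0.036] lateral [-0.032  0.034] 391
0.27 radial [-0.031  0.044] lateral [-0.057  0.06 ] 449
0.3 radial [-0.081  0.044] lateral [-0.058  0.06 ] 1469
0.33 radial [-0.077  0.031] lateral [-0.056  0.06 ] 2657
0.36 radial [-0.095 -0.005] lateral [-0.053  0.065] 1307
0.39 radial [-0.106 -0.039] lateral [-0.05   0.065] 1632
0.42 radial [-0.114 -0.05 ] lateral [-0.047  0.066] 2002
0.45 radial [-0.123 -0.087] lateral [-0.04   0.058] 1739
0.48 radial [-0.13  -0.114] lateral [-0.027  0.042] 516
```

carry_out([
  {"travel": [0, 0, 0], "twist": -0.03, "grip": 1},
  {"travel": [0, 0, 0], "twist": -0.06, "grip": 1},
  {"travel": [0, 0, 0], "twist": -0.07, "grip": 1},
  {"travel": [0, 0, 0], "twist": -0.07, "grip": 1},
  {"travel": [0, 0, 0], "twist": -0.07, "grip": 1},
])

```text
clock: 11.05
tcp_pos: [0.4111, -0.2542, 0.0612]
tcp_rot: [0.816, 0.578, 0.001, 0.001]
ft_force: [5.3, 1.5, 1.7]
finger_gap: 0.154
finger_force: 58.5
```

carry_out([
  {"travel": [0, 0, 0], "twist": -0.07, "grip": 1},
  {"travel": [0, 0, 0], "twist": -0.07, "grip": 1},
  {"travel": [0, 0, 0], "twist": -0.07, "grip": 1},
  {"travel": [0, 0, 0], "twist": -0.05, "grip": 1},
  {"travel": [0, 0, 0], "twist": -0.02, "grip": 1},
])

```text
clock: 11.55
tcp_pos: [0.411, -0.254, 0.0612]
tcp_rot: [0.728, 0.686, 0.001, 0.001]
ft_force: [4.3, 2.8, 2.8]
finger_gap: 0.151
finger_force: 58.6
```

```bash
python3 go.py .5185 .1819 .0612 1.51; python3 look.py .4146 -.182 l2
```

```text
t 11.55 pos [ 0.411  -0.254   0.0612] phi 1.5112 q [0.728 0.686 0.001 0.001] gap 0.151 ff 58.6 F [4.3 2.8 2.8]
twist 0.0012 travel [ 0.4416  0.0808 -0.    ]
scene mug [ 0.4172 -0.1835] 0.0461 202
scene basket [ 0.4183 -0.1711] 0.0256 47
top mug [ 0.4157 -0.1829] 0.0461 156
top basket [ 0.4172 -0.1707] 0.0253 53
```

carry_out([
  {"travel": [0.004, 0.0007, 0.001], "twist": 0, "grip": 1},
  {"travel": [0.008, 0.0015, 0], "twist": 0, "grip": 1},
  {"travel": [0.012, 0.0022, 0], "twist": 0, "grip": 1},
  {"travel": [0.016, 0.0029, 0], "twist": 0, "grip": 1},
  {"travel": [0.016, 0.0029, 0], "twist": 0, "grip": 1},
])

```text
clock: 12.15
tcp_pos: [0.4249, -0.2, 0.0612]
tcp_rot: [0.728, 0.685, -0.0, 0.002]
ft_force: [-2.2, -12.0, 12.1]
finger_gap: 0.154
finger_force: 59.8
```

carry_out([
  {"travel": [0.016, 0.0029, 0], "twist": 0, "grip": 1},
  {"travel": [0.016, 0.0029, 0], "twist": 0, "grip": 1},
  {"travel": [0.016, 0.0029, 0], "twist": 0, "grip": 1},
  {"travel": [0.016, 0.0029, 0], "twist": 0, "grip": 1},
  {"travel": [0.016, 0.0029, 0], "twist": 0, "grip": 1},
])

```text
clock: 12.65
tcp_pos: [0.4444, -0.1208, 0.0612]
tcp_rot: [0.728, 0.685, 0.0, 0.002]
ft_force: [-2.5, -14.1, 13.4]
finger_gap: 0.153
finger_force: 60.1
```

```bash
python3 go.py .5177 .1829 .0602 1.511
```

```text
t 12.65 pos [ 0.4444 -0.1208  0.0612] phi 1.5099 q [0.728 0.685 0.    0.002] gap 0.153 ff 60.1 F [ -2.5 -14.1  13.4]
twist -0.0011 travel [0.3075 0.055  0.001 ]
```

carry_out([
  {"travel": [0.016, 0.0029, 0], "twist": 0, "grip": 1},
  {"travel": [0.016, 0.0029, 0], "twist": 0, "grip": 1},
  {"travel": [0.016, 0.0029, 0], "twist": 0, "grip": 1},
  {"travel": [0.016, 0.0029, 0], "twist": 0, "grip": 1},
  {"travel": [0.016, 0.0029, 0], "twist": 0, "grip": 1},
])

```text
clock: 13.15
tcp_pos: [0.4638, -0.0416, 0.0612]
tcp_rot: [0.728, 0.685, 0.0, 0.002]
ft_force: [-2.9, -14.1, 15.2]
finger_gap: 0.149
finger_force: 60.3
```

carry_out([
  {"travel": [0.016, 0.0029, 0], "twist": 0, "grip": 1},
  {"travel": [0.016, 0.0029, 0], "twist": 0, "grip": 1},
  {"travel": [0.016, 0.0029, 0], "twist": 0, "grip": 1},
  {"travel": [0.016, 0.0029, 0], "twist": 0, "grip": 1},
  {"travel": [0.016, 0.0029, 0], "twist": 0, "grip": 1},
])

```text
clock: 13.65
tcp_pos: [0.483, 0.0374, 0.0612]
tcp_rot: [0.728, 0.685, 0.0, 0.002]
ft_force: [-3.8, -14.3, 17.5]
finger_gap: 0.146
finger_force: 60.5
```

carry_out([
  {"travel": [0.016, 0.0029, 0], "twist": 0, "grip": 1},
  {"travel": [0.016, 0.0029, 0], "twist": 0, "grip": 1},
  {"travel": [0.016, 0.0029, 0], "twist": 0, "grip": 1},
  {"travel": [0.012, 0.0022, 0], "twist": 0, "grip": 1},
  {"travel": [0.008, 0.0015, 0], "twist": 0, "grip": 1},
])

```text
clock: 14.15
tcp_pos: [0.4995, 0.1048, 0.0612]
tcp_rot: [0.728, 0.685, 0.0, 0.002]
ft_force: [-4.3, -15.7, 17.5]
finger_gap: 0.148
finger_force: 60.7
```

```bash
python3 go.py .5177 .1829 .0602 1.511; python3 look.py .508 .183 l3; python3 - <<'E'
import cv2,numpy as np
a=cv2.imread("pics/l3_scene.png")[60:200,230:400]; cv2.imwrite("pics/g5.png",cv2.resize(a,(680,560),interpolation=cv2.INTER_CUBIC))
E
```

```text
t 14.15 pos [0.4995 0.1048 0.0612] phi 1.5104 q [0.728 0.685 0.    0.002] gap 0.148 ff 60.7 F [ -4.3 -15.7  17.5]
twist -0.0006 travel [0.0791 0.0135 0.001 ]
scene mug [0.505 0.175] 0.0456 92
scene basket [0.515  0.1817] 0.0352 36
top mug [0.5028 0.1743] 0.0466 41
```

View pics/g5.png

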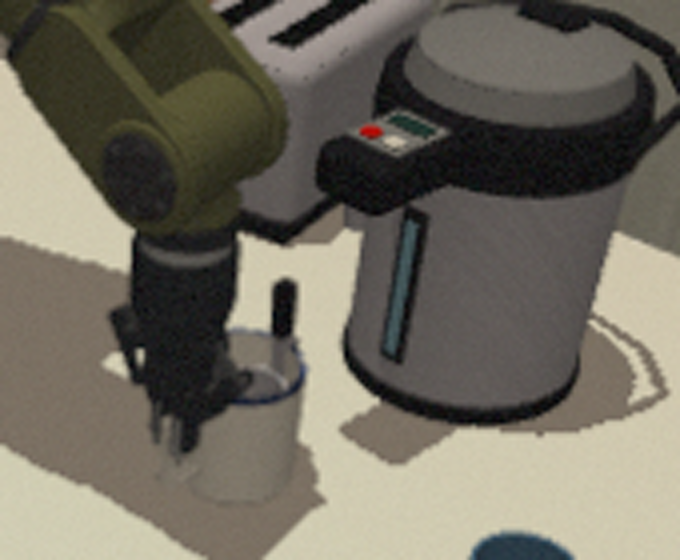

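The image shows the mug held by the handle, short of the dispenser, the infuser post at (283,310) clearing the beak at (370,180).

carry_out([
  {"travel": [0.014, 0.0024, 0], "twist": 0, "grip": 1},
  {"travel": [0.014, 0.0024, 0], "twist": 0, "grip": 1},
  {"travel": [0.014, 0.0024, 0], "twist": 0, "grip": 1},
  {"travel": [0.014, 0.0024, 0], "twist": 0, "grip": 1},
  {"travel": [0.012, 0.002, 0], "twist": 0, "grip": 1},
])

```text
clock: 14.75
tcp_pos: [0.5151, 0.1718, 0.0612]
tcp_rot: [0.728, 0.685, 0.0, 0.001]
ft_force: [-3.7, -15.2, 17.6]
finger_gap: 0.153
finger_force: 60.5
```

carry_out([
  {"travel": [0.006, 0.001, 0], "twist": 0, "grip": 1},
  {"travel": [0.003, 0.0005, 0], "twist": 0, "grip": 1},
  {"travel": [0, 0, 0], "twist": 0, "grip": 1},
  {"travel": [0, 0, 0], "twist": 0, "grip": 1},
])

```text
clock: 15.15
tcp_pos: [0.5172, 0.1808, 0.0612]
tcp_rot: [0.728, 0.685, 0.001, 0.001]
ft_force: [-0.8, -7.6, 15.5]
finger_gap: 0.149
finger_force: 60.2
```

```bash
python3 go.py .5177 .1829 .0602 1.511; python3 look.py .522 .255 l4; python3 - <<'E'
from h import *
d=ctrl.grab_frame("scene")[1]; P=cloud("scene",d); f=P[np.isfinite(P[...,2])]
b=f[(f[:,2]>.217)&(f[:,2]<.28)&(f[:,1]<.32)&(f[:,1]>.243)&(abs(f[:,0]-.525)<.05)]
print("beak",cv2.minAreaRect(b[:,:2].astype(np.float32)))
q=f[(f[:,2]>.12)&(f[:,2]<.165)&(np.hypot(f[:,0]-.525,f[:,1]-.297)<.03)]; print("post",q.mean(0),q.min(0),q.max(0),len(q))
q=f[(f[:,2]>.012)&(f[:,2]<.09)&(np.hypot(f[:,0]-.522,f[:,1]-.255)<.056)&(f[:,1]>.23)][:,:2]
for _ in range(4):
    c,r=circ(q); q=q[abs(np.hypot(*(q-c).T)-r)<.004]
print("body",c,r,len(q))
E
```

```text
t 15.15 pos [0.5172 0.1808 0.0612] phi 1.5099 q [0.728 0.685 0.001 0.001] gap 0.149 ff 60.2 F [-0.8 -7.6 15.5]
twist -0.0011 travel [0.0021 0.0004 0.001 ]
scene mug [0.5229 0.2515] 0.0457 81
scene basket [0.5296 0.2858] 0.0101 17
top mug [0.5218 0.25  ] 0.0466 14
beak ((0.5297439098358154, 0.2829701006412506), (0.07607302069664001, 0.05939337983727455), 87.18889617919922)
post [0.52765513 0.28638515 0.14251683] [0.51801078 0.27889316 0.12068277] [0.53436321 0.29680288 0.16138595] 76
body [0.52472183 0.25100739] 0.044365707349509655 200
```

carry_out([
  {"travel": [0.0015, 0.0005, 0], "twist": 0, "grip": 1},
  {"travel": [0.0008, 0.0005, 0], "twist": 0, "grip": 1},
  {"travel": [0, 0, -0.0005], "twist": 0, "grip": 1},
  {"travel": [0, 0, -0.0005], "twist": 0, "grip": 1},
])

```text
clock: 15.7
tcp_pos: [0.5176, 0.1829, 0.0612]
tcp_rot: [0.728, 0.685, -0.0, 0.001]
ft_force: [-1.4, -3.8, 2.1]
finger_gap: 0.151
finger_force: 58.6
```

```bash
python3 go.py .5177 .1829 .0602 1.511; python3 look.py .522 .255 l5
```

```text
t 15.7 pos [0.5176 0.1829 0.0612] phi 1.5096 q [ 0.728  0.685 -0.     0.001] gap 0.151 ff 58.6 F [-1.4 -3.8  2.1]
twist -0.0014 travel [-0.      0.0001  0.001 ]
scene mug [0.5246 0.2532] 0.0451 88
scene basket [0.532  0.2883] 0.0093 16
top mug [0.5228 0.2522] 0.0465 14
```

carry_out([
  {"travel": [0, 0, 0], "twist": 0, "grip": 0.75},
  {"travel": [0, 0, 0], "twist": 0, "grip": 0.65},
  {"travel": [0, 0, 0], "twist": 0, "grip": 0.5},
  {"travel": [0, 0, 0], "twist": 0, "grip": 0.4},
  {"travel": [0, 0, 0], "twist": 0, "grip": 0.4},
])

```text
clock: 16.3
tcp_pos: [0.5173, 0.1836, 0.0607]
tcp_rot: [0.728, 0.685, -0.0, -0.0]
ft_force: [0.3, 0.0, 0.1]
finger_gap: 0.605
finger_force: 0.0
```

carry_out([
  {"travel": [0, 0, 0], "twist": 0, "grip": 0.4},
  {"travel": [0, 0, -0.015], "twist": 0, "grip": 0.4},
  {"travel": [0, 0, -0.03], "twist": 0, "grip": 0.4},
  {"travel": [0, 0, -0.03], "twist": 0, "grip": 0.4},
  {"travel": [-0.02, 0, -0.01], "twist": 0, "grip": 0.4},
])

```text
clock: 16.8
tcp_pos: [0.5171, 0.1649, 0.1488]
tcp_rot: [0.728, 0.686, 0.002, 0.001]
ft_force: [0.8, -0.1, -0.3]
finger_gap: 0.6
finger_force: 0.0
```

carry_out([
  {"travel": [-0.04, 0, 0], "twist": 0, "grip": 0.4},
  {"travel": [-0.04, 0, 0], "twist": 0, "grip": 0.4},
  {"travel": [-0.04, 0, 0], "twist": 0, "grip": 0.4},
  {"travel": [-0.03, 0, 0], "twist": 0, "grip": 0.4},
  {"travel": [0, 0, 0], "twist": 0, "grip": 0.4},
])

```text
clock: 17.3
tcp_pos: [0.5068, 0.0111, 0.1459]
tcp_rot: [0.729, 0.684, -0.0, 0.0]
ft_force: [-0.3, -1.0, -0.4]
finger_gap: 0.602
finger_force: 0.0
```

```bash
python3 look.py .523 .253 l6; python3 - <<'E'
import cv2,numpy as np
a=cv2.imread("pics/l6_scene.png")[70:190,260:400]; b=cv2.imread("pics/l6_top.png")
cv2.imwrite("pics/g6.png",np.hstack([cv2.resize(a,(400,343),interpolation=cv2.INTER_CUBIC),cv2.resize(b[100:290,50:270],(397,343))]))
E
```

```text
scene mug [0.5238 0.2531] 0.0457 153
scene basket [0.5281 0.2656] 0.0278 38
top mug [0.5211 0.2525] 0.0465 174
top basket [0.5225 0.2643] 0.0256 40
```

View pics/g6.png

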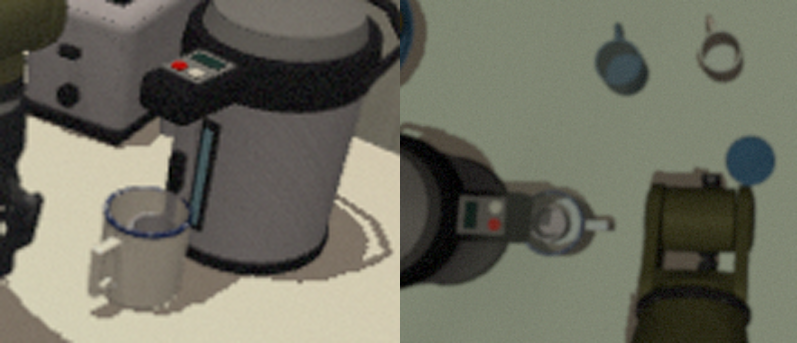

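The mug stands free with the infuser hanging in it. In the top view the basket, at about (550,220), measures within about 2 mm of the spout, and the dish and cups are where they were.

```bash
python3 -c "
from rig import ctrl
print(ctrl.close_job())"
```

```text
the job is handed in; nothing more can be done
None
```

The infuser hangs by its hook inside the mug, and the mug, slid by its handle and let go, stands with the basket about 2 mm or less from under the spout by the last camera measurements; I handed the job in at about 17 s without a verdict coming back.

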